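# Raise the hood sash to the stop

### The arm

A 7-joint arm with a two-finger parallel gripper is mounted at the origin on a cart in front of the work surface, level with it; the furniture and walls round the work are solid. World frame = base frame: x ahead of the robot, y to its left, z up, the work surface at z = 0. Lengths are in m, angles in rad, forces in N, time in s.
With the tool pointing down it reaches from about 0.35 to 0.9 m from the base axis. Payload 7.2 kg.
Tool frame: the origin (TCP) lies midway between the tips of the shut fingers; the grasp point (between the pads) lies 19 mm behind it; z points along the fingers, y is the direction in which the jaws open and shut (so a half turn about z gives the same grasp; the last joint's range is limited). The gripper opens to 85 mm and grips with 20 to 120 N. Pads are 22 mm wide; open, the fingers measure 114 mm over their backs; the gripper's body (76 mm by 85 mm) begins 54 mm behind the grasp point. The pads swing forward as they close: fully open they stand 13 mm farther back than shut.
Start: joints at [1.085, 0.411, -0.013, 1.596, 0.006, 1.134, -0.082], TCP at [0.254, -0.571, 0.231] pointing down, gripper open.
Joint ranges: [-2.95, 2.95], [-0.29, 1.99], [-1.47, 1.44], [0.14, 2.54], [-1.03, 4.17], [0.13, 1.85], [-2.86, 2.86]. Speed limits (rad/s): [2.39, 2.39, 3.01, 3.01, 3.14, 3.14, 3.14].

### API

Orientations are given as a 3x3 rotation matrix whose columns are the frame's x, y, z axes.
In Python, from rig import status, optics, ctrl gives the robot as it stands. The module is installed in compiled form; this text tells all that it offers.
- The arm moves only by the shell command python3 -m inch 'ROWS'. ROWS is JSON, a list of rows, each a list of 7 numbers: the shift along the tool's x, y, z in units of 60 mm (1.0 is 60 mm), then the turn, a rotation vector about the tool's x, y, z in units of 8 degrees (1.0 is 8 degrees), then the finger opening in mm, from 0 to 85.4. A call has 1 to 12 rows; each row is the pose to reach, as a shift and turn from the pose commanded when the call began, along the tool's axes at that moment; what a row does not reach only later rows make up. A row lasts 1/8 s, in which the tool goes at most 62.5 mm and 10.7 degrees, less where a joint would pass 70% of its speed; a pose out of reach is approached as far as the arm can. A call with a gripper value outside its range is refused whole. The fingers move at their own pace and stop on an object; the grip force is fixed at half the most. Time passes only in rows, so rows that repeat a pose let the fingers close. It gives the time, the measured TCP pose, the force and the opening at its end, in the units of the state.
- status.sense(): the state, without advancing time (a new reading comes with each control period).
- optics.capture(name): name is "scene" or "top" or "wrist"; returns a dict with "color" (480x640x3 uint8, blue, green, red), "z_map" (480x640 float32, m along the optical axis (not along the pixel's ray), 0 where there is no reading), "intrinsics" (3x3 intrinsics, pixels), "R" (3x3) and "t" (3): a world point X has camera coordinates R X + t. Camera axes: x right, y down, z forward; pixel columns grow to the right and rows downward; lengths in m; the calibration is good to about 2 mm. A picture is of the moment at which its call begins.
- ctrl.finish_job(): hands the job in, once; it reports no verdict.
Trained networks look in a picture, given as the dict that the camera call returned (one of the last four; its "shot" number tells which), for a name from the list of things; names that differ only in an ending like _2 or _b are one class to them, and where a whole thing is asked for, a point or a joint stands for the part that bears it (a point fixed in the world has none). Each returns a list of dicts, best first, with "score" (0 to 1); they miss things now and then, are a little off and sometimes report something else, mostly with a low value. They report only what shows in the picture. A call takes as long as a camera call.
- optics.regions_of(picture, name): "pixels" (480x640 bool, what is visible of it) and "point" ([column, row] in pixels, amid what is visible of it).
The state is a dict: "time_s": time; "qpos": joint angles; "joint_velocities": joint speeds; "effort": joint torques, N m; "eef_pos": TCP position; "tcp_rot": TCP orientation; "force": force on the tool from outside, world axes, zero at the start; "wrist_torque": the same for the moment, N m; "finger_gap": finger opening in m.
Only numpy, scipy, OpenCV 4.12 (cv2) and the standard library are available. Lean on these libraries where they do the work, as an engineer would, in place of code of your own. Each camera call takes 0.05 s, during which the arm holds its last target. There are 200 camera calls.

### The job

Open the small bench hood for work: slide the barrel bolt at its right side outward until it is clear of the sash, then push the sash up by the underside of its lip until it bears firmly on the rubber-tipped stop screw that marks the height. Feel for the stop: do not shift the stop collar, and do not throw the sash. Leave the sash up, touching the stop, and disturb nothing else.

Things in the scene. Friction and masses are not known exactly. Their poses are not given: they have to be found in the camera images.
- sash: Vertical sash of the hood: clear panel with an aluminium lip along its bottom, 176 long (y), 34 deep (x), 12 mm thick (z), projecting towards the robot. Origin: middle of the lip's lower front edge, at first 70 mm above the worktop. x points into the hood, y left along the lip, z up; slides only along z, 0 to 135 mm. Free space below and before the lip; the panel is 37 mm behind its front edge.
- lip_left (a point): Centre of the lip's upper face where the stop's foot meets it, 72 mm left of the middle. Axes and motion as the sash. Springs balance the sash's weight to within 1 N; about 3.5 N of friction keeps it where it is left. At first the bolt lies over the lip's right end, so that it cannot rise.
- stop: Dark steel stop collar (26 x 48 x 24 mm) clamped on a vertical rod above the left end of the lip; axes as the sash. Origin: centre of its underside on the axis of its adjusting screw. Held by friction only: it slips up the rod at about 10 N from the sash. 4 to 7 N on it, over and above the 3 to 5 N that move the sash, is right.
- screw_exit (a point): Point on the collar's underside (same as its origin) where the brass screw with rubber foot (13 mm wide) comes out, straight down. It stands out 3 to 30 mm, as the last user set it: not measured, to be found by feel with the lip. The foot gives about 0.3 mm per newton.
- bolt (a joint): Barrel bolt on the right jamb: 0 = shut, over the lip; slides outward (hood's -y, to the right) to its end stop at 0.027 m; clear of the lip from 0.013 m, friction 2 N, stays where it is left.
- bolt_knob (a point): Centre of the 14 mm ball at the end of the bolt's 10 mm thick knob. The knob's stem, 36 mm long, rises from the bolt's axis slantwise towards the robot (29 mm out, 22 mm up). There is free space for fingers to its left, in front of the lip. Axes as the sash; the knob moves along -y with the bolt.
- charcoal_block: Black charcoal block, 64 x 117 x 30 mm, on the hood's floor behind the sash; origin under its centre. Bystander.
- polish_jar: Jar with black lid, 54 mm wide, 50 mm high, on the worktop in front of the hood, to its right; origin under its centre. Bystander.
- solder_tin: Round tin with lid, 57 mm wide, 28 mm high, on the worktop close to the right side of the hood; origin under its centre. Bystander.

How it is judged:
By the outcome, as a careful person would: the job done as asked, in the order asked, and still so for the second after the job is handed in, with the robot touching nothing.
It also fails if it takes over 64 s, if anything falls off the work surface, if the arm or the gripper's body presses on something with over 40 N, if the wrist force passes 120 N, or if a joint passes its speed limit or range.

## Working session

There is one attempt and no reset: what is moved stays moved. The work goes in short steps, Python scripts to look and compute and a shell command to move; the robot and the scene stay as the last step left them, time stands still between calls to the robot, and variables do not carry over. Pictures are saved under pics/ and viewed, about 8 in all and at most 12, crops included, and the job is handed in when it is done.

```bash
mkdir -p pics; cat > h.py <<'E'
import numpy as np, cv2
from rig import status, optics, ctrl
def world(p,u,v,z=None):
    K=p["intrinsics"]; z=p["z_map"][int(v),int(u)] if z is None else z
    c=np.array([(u-K[0,2])/K[0,0]*z,(v-K[1,2])/K[1,1]*z,z]); return p["R"].T@(c-p["t"])
def cloud(p,m):
    v,u=np.nonzero(m&(p["z_map"]>0)); z=p["z_map"][v,u];K=p["intrinsics"]
    c=np.stack([(u-K[0,2])/K[0,0]*z,(v-K[1,2])/K[1,1]*z,z],1); return (c-p["t"])@p["R"]
E
python3 - <<'E'
from h import *
np.set_printoptions(precision=4,suppress=True)
s=status.sense(); print(s["time_s"],s["eef_pos"],s["tcp_rot"],s["force"])
for n in ["scene","top"]:
    p=optics.capture(n); cv2.imwrite(f"pics/{n}0.png",p["color"]); print(n,-p["R"].T@p["t"])
    for o in ["sash","stop","bolt","polish_jar","solder_tin","charcoal_block"]:
        for r in optics.regions_of(p,o)[:1]:
            c=cloud(p,r["pixels"]); print(o,round(r["score"],2),r["point"],len(c),*( [np.percentile(c,q,axis=0) for q in (2,50,98)] if len(c) else []))
E
```

```text
0.0 [ 0.2534 -0.5708  0.2305] [[ 0.914   0.4058 -0.0007]
 [ 0.4058 -0.914   0.0014]
 [-0.0001 -0.0016 -1.    ]] [ 0.1306  0.4075 -0.2245]
scene [ 0.126  -0.0181  0.8111]
stop 0.55 [201.6, 241.7] 944 [0.3991 0.4336 0.1569] [0.4282 0.4482 0.1878] [0.4477 0.4696 0.223 ]
bolt 0.58 [335.4, 266.1] 326 [ 0.5453  0.2873 -0.0008] [0.576  0.312  0.0942] [0.6315 0.3526 0.1187]
polish_jar 0.83 [406.1, 280.5] 1214 [0.6294 0.211  0.0037] [0.6447 0.2326 0.0472] [0.6781 0.2598 0.0513]
solder_tin 0.94 [363.0, 254.9] 561 [ 0.5997  0.2967 -0.0015] [0.6577 0.3274 0.0249] [0.6826 0.3655 0.0901]
charcoal_block 0.6 [333.0, 264.0] 330 [0.5452 0.2872 0.0877] [0.5722 0.3108 0.0942] [0.6089 0.3465 0.1187]
top [0.2303 0.2991 0.8864]
sash 0.79 [285.0, 291.0] 5499 [0.4337 0.3433 0.0778] [0.5041 0.4069 0.099 ] [0.5615 0.461  0.2054]
stop 0.68 [397.3, 243.7] 930 [0.6319 0.2132 0.0063] [0.6488 0.2376 0.0492] [0.6806 0.2611 0.053 ]
bolt 0.81 [350.3, 264.3] 285 [0.5481 0.2885 0.0879] [0.5685 0.3138 0.096 ] [0.6109 0.3451 0.1202]
polish_jar 0.58 [398.1, 243.8] 969 [0.6319 0.2109 0.0032] [0.6488 0.2367 0.049 ] [0.6813 0.2611 0.053 ]
solder_tin 0.98 [345.7, 235.7] 508 [0.6315 0.311  0.012 ] [0.6586 0.3313 0.0269] [0.6852 0.3462 0.0303]
charcoal_block 0.92 [254.0, 268.7] 400 [0.5206 0.4342 0.0328] [0.5616 0.4749 0.0362] [0.603  0.5145 0.0442]
```

```bash
python3 - <<'E'
import cv2
a=cv2.imread("pics/scene0.png")[170:350,150:450]; b=cv2.imread("pics/top0.png")[170:350,180:450]
cv2.imwrite("pics/c1.png",cv2.resize(a,(800,480),interpolation=2)); cv2.imwrite("pics/c2.png",cv2.resize(b,(800,533),interpolation=2))
E
```

```text
(no output)
```

View pics/c1.png

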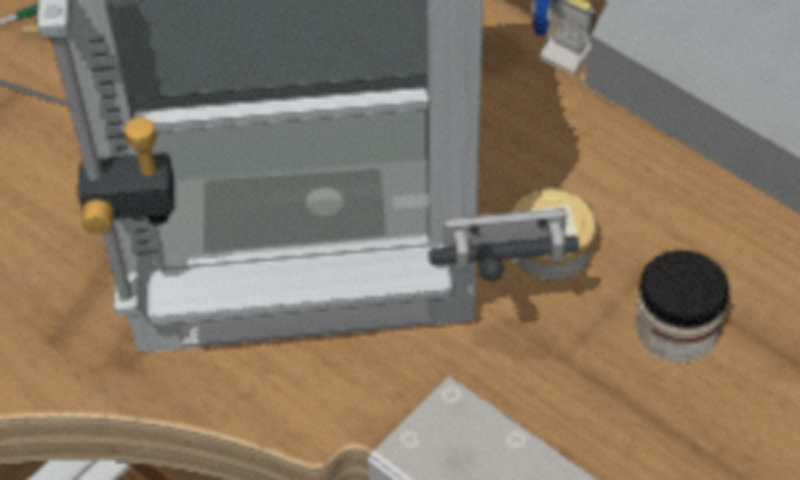

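View pics/c2.png

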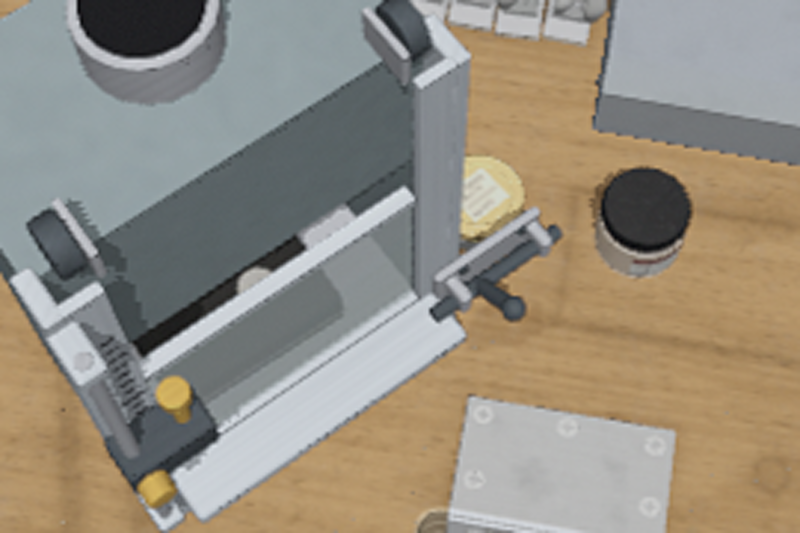

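The scene view (crop) shows the hood facing lower-left, with the bolt knob at (490,265) and the stop collar at (125,190). In the top crop the ball is at (512,307), lip front corners at (464,335) and (205,518), and a grey box with screws at (560,460).

```bash
python3 - <<'E'
from h import *
np.set_printoptions(precision=4,suppress=True)
p=optics.capture("top"); s=800/270
def W(u,v): 
    u,v=180+u/s,170+v/s; 
    zs=p["z_map"][int(v)-1:int(v)+2,int(u)-1:int(u)+2]; return world(p,u,v,np.median(zs[zs>0]))
for n,(u,v) in dict(ball=(512,307),stem=(487,287),bolttip=(436,312),boltend=(556,233),lipRF=(460,333),lipLF=(207,513),lipRB=(425,303),lipmidF=(335,420),stoptop=(150,430),stopR=(212,432),stopFR=(175,462),boxTL=(480,410),boxTR=(665,440),boxBR=(655,520),boxBL=(460,520),screwknob=(175,390),thumb=(155,488),jamb=(437,100)).items(): print(n,W(u,v))
m=np.zeros((480,640),bool); m[170:350,180:450]=1
c=cloud(p,m); k=(c[:,2]>.07)&(c[:,2]<.088)
q=c[k]; print(len(q), np.median(q[:,2]))
r=cv2.minAreaRect(q[:,:2].astype(np.float32)); print(r, cv2.boxPoints(r))
p2=optics.capture("scene")
for r in optics.regions_of(p2,"bolt_knob")[:2]+optics.regions_of(p,"bolt_knob")[:2]: print(r["score"],r["point"])
E
```

```text
ball [0.5509 0.3044 0.1185]
stem [0.5676 0.3197 0.1007]
bolttip [0.5501 0.3449 0.0958]
boltend [0.6092 0.2871 0.095 ]
lipRF [0.5463 0.3306 0.0807]
lipLF [0.4233 0.4442 0.0811]
lipRB [0.5596 0.3526 0.0828]
lipmidF [0.4845 0.3883 0.0822]
stoptop [0.4306 0.4597 0.1899]
stopR [0.4357 0.4319 0.1868]
stopFR [0.4198 0.4462 0.1825]
boxTL [0.5304 0.314  0.0041]
boxTR [0.5314 0.2044 0.004 ]
boxBR [0.4837 0.2047 0.002 ]
boxBL [ 0.4646  0.3149 -0.0007]
screwknob [0.4411 0.4458 0.2232]
thumb [0.4056 0.4517 0.1848]
jamb [0.5666 0.3498 0.2969]
2802 0.08225387084609315
((0.5881674289703369, 0.42116615176200867), (0.3313707113265991, 0.3534823954105377), 11.237001419067383) [[0.3912 0.5622]
 [0.4601 0.2155]
 [0.7851 0.2801]
 [0.7162 0.6268]]
0.56 [333.4, 259.9]
0.57 [345.2, 266.9]
```

View pics/scene0.png

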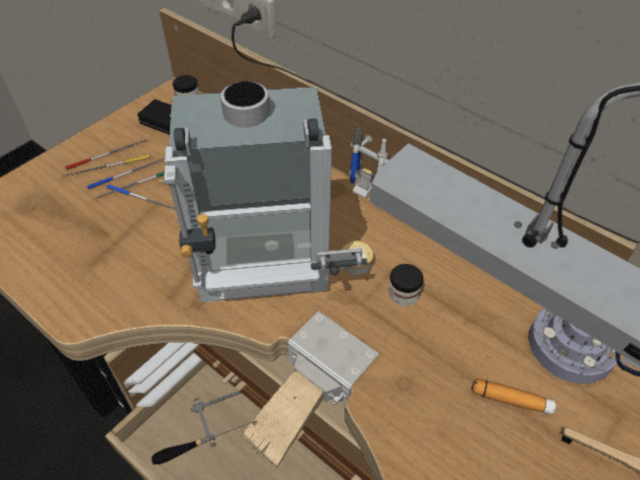

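```bash
python3 - <<'E'
from h import *
np.set_printoptions(precision=4,suppress=True)
p=optics.capture("top")
c=cloud(p,np.ones((480,640),bool))
print("world extents",np.percentile(c,[0,100],axis=0))
# heightmap max over 5cm grid
for x in np.arange(.1,1.0,.05):
    print(f"{x:.2f}",*[ (lambda q: f"{int(q.max()*1000):4d}" if len(q) else "   .")(c[(abs(c[:,0]-x)<.025)&(abs(c[:,1]-y)<.025),2]) for y in np.arange(-.6,.75,.05)])
# lip fit
e=np.array([-.735,.678]);n=np.array([.678,.735])
a=c[:,:2]@n;b=c[:,:2]@e
k=(abs(c[:,2]-.082)<.004)&(a>.60)&(a<.66)&(b>-.20)&(b<.02)
q=c[k]; r=cv2.minAreaRect(q[:,:2].astype(np.float32)); print(r); bp=cv2.boxPoints(r); print(bp, bp@n, bp@e)
k=(c[:,2]>.11)&(a>.55)&(a<.63)&(b>-.23)&(b<-.15); q=c[k]; print("ball",len(q),q[q[:,2].argmax()],q.mean(0))
E
```

```text
world extents [[ 0.1094 -0.2091 -0.9152]
 [ 0.8448  1.3381  0.4955]]
0.10    .    .    .    .    .    .    .    .    .    .    .    .    .    .    .    .    .    .    .    .    .    .    .    .    .    .    .
0.15    .    .    .    .    .    .    .    .    .    .    .    .    .    .    .    .    .    .    .    .    .    .    .    .    .    .    .
0.20    .    .    .    .    .    .    .    .    .    .    .    .    .    .    .    .    .    .    .    .    .    . -269 -223    .    . -890
0.25    .    .    .    .    .    .    .    .    .    .    .    .    .    .    .    .    . -266 -263 -262 -255 -240 -263    3    4    4    4
0.30    .    .    .    .    .    .    .    .    .    .    2    3    6 -219 -264 -264  -31  -31  -31 -263 -246 -245 -123    5    5    5    5
0.35    .    .    .    .    .    .    .    .    3   20    5    4    5    5 -263 -263  -14  -14  -15 -263 -249  -12    4    5    5    5    5
0.40    .    .    .    .    .    .    .    .    3   23    5    4    5    7    5    3  -12   -5   -6  -53    3  309  308    5    5    5    6
0.45    .    .    .    .    .    .    .    .    4  
[... 1081 characters left out ...]
 .    .    .    .    .    .    .   78  175  257  365  434  432  424  417  410  403  395  389  380  373  366  358  351  343  337
0.90    .    .    .    .    .    .    .    .    .    .    .    .    .    .    .    .    .    .    .    .    .    .    .    .    .    .    .
0.95    .    .    .    .    .    .    .    .    .    .    .    .    .    .    .    .    .    .    .    .    .    .    .    .    .    .    .
((0.4950011372566223, 0.4007561504840851), (0.04001971706748009, 0.2124444842338562), 46.849151611328125)
[[0.4038 0.4588]
 [0.5588 0.3135]
 [0.5862 0.3427]
 [0.4312 0.488 ]] [0.611  0.6093 0.6493 0.651 ] [ 0.0143 -0.1982 -0.1985  0.0139]
ball 69 [0.5501 0.2994 0.1211] [0.5523 0.3048 0.1164]
```

The full scene shows a grey raised slab (left corner ~(385,170)), to the right behind the bolt; its extent matters for the gripper, so I measure it.

```bash
python3 - <<'E'
from h import *
np.set_printoptions(precision=4,suppress=True)
for n in ["top","scene"]:
    p=optics.capture(n)
    c=cloud(p,np.ones((480,640),bool))
    k=(c[:,2]>.275)&(c[:,2]<.31)&(c[:,1]<.36)&(c[:,1]>-.3)
    q=c[k]; r=cv2.minAreaRect(q[:,:2].astype(np.float32)); print(n,len(q)); print(cv2.boxPoints(r)); print(np.percentile(q,[0,1,99,100],axis=0))
    k=(c[:,2]>.1)&(c[:,2]<.275)&(c[:,1]<.30)&(c[:,1]>-.3)&(c[:,0]>.5)&(c[:,0]<.75); q=c[k]; print("face",len(q),np.percentile(q,[0,2,50,98,100],axis=0))
E
```

```text
top 19742
[[ 0.5609  0.3597]
 [ 0.5614 -0.0723]
 [ 0.8449 -0.072 ]
 [ 0.8444  0.36  ]]
[[ 0.5609 -0.072   0.275 ]
 [ 0.5767 -0.0505  0.2756]
 [ 0.8424  0.352   0.309 ]
 [ 0.8445  0.36    0.31  ]]
face 3833 [[ 0.5481 -0.0734  0.1001]
 [ 0.5924 -0.0583  0.2371]
 [ 0.5938  0.0885  0.2585]
 [ 0.6154  0.2804  0.2746]
 [ 0.6876  0.3     0.275 ]]
scene 20667
[[ 0.558   0.3585]
 [ 0.5954 -0.0701]
 [ 0.8773 -0.0455]
 [ 0.8399  0.383 ]]
[[ 0.5582 -0.0701  0.275 ]
 [ 0.569  -0.0547  0.2755]
 [ 0.8407  0.3526  0.3088]
 [ 0.8427  0.3596  0.31  ]]
face 6894 [[ 0.5456 -0.0892  0.1   ]
 [ 0.5893 -0.076   0.2354]
 [ 0.5919  0.0536  0.2578]
 [ 0.5963  0.2716  0.2746]
 [ 0.6123  0.2999  0.275 ]]
```

```bash
python3 -m inch '[[7.7,-10.6,-0.3,0,0,-2.9,0],[7.7,-10.6,-0.3,0,0,-2.9,0],[7.7,-10.6,-0.3,0,0,-2.9,0],[7.7,-10.6,-0.3,0,0,-2.9,0],[7.7,-10.6,-0.3,0,0,-2.9,0],[7.7,-10.6,-0.3,0,0,-2.9,0],[7.7,-10.6,-0.3,0,0,-2.9,0],[7.7,-10.6,-0.3,0,0,-2.9,0],[7.7,-10.6,-0.3,0,0,-2.9,0],[7.7,-10.6,-0.3,0,0,-2.9,0],[7.7,-10.6,-0.3,0,0,-2.9,0],[7.7,-10.6,-0.3,0,0,-2.9,0]]'; python3 -c "
from h import *
np.set_printoptions(precision=4,suppress=True)
s=status.sense();print(s['time_s'],s['qpos'],s['eef_pos'],s['tcp_rot'],s['force'])"
```

```text
time_s: 2.55
eef_pos: [0.4106, 0.1638, 0.249]
tcp_rot: [[0.681, 0.732, 0.002], [0.732, -0.681, -0.0], [0.001, 0.001, -1.0]]
force: [1.3, -0.1, -0.8]
finger_gap: -0.0
2.55 [ 0.2522  0.1514 -0.807   1.9513  0.1246  1.087  -1.3561] [0.4106 0.1638 0.249 ] [[ 0.6809  0.7323  0.0017]
 [ 0.7323 -0.6809 -0.0002]
 [ 0.001   0.0014 -1.    ]] [ 1.277  -0.1364 -0.7904]
```

```bash
cat > fk.py <<'E'
import numpy as np, itertools
from scipy.spatial.transform import Rotation as Ro
Q=np.array([[1.085,.411,-.013,1.596,.006,1.134,-.082],[.2522,.1514,-.807,1.9513,.1246,1.087,-1.3561]])
T=[np.array([.2534,-.5708,.2305]),np.array([.4106,.1638,.249])]
RR=[np.array([[.914,.4058,-.0007],[.4058,-.914,.0014],[-.0001,-.0016,-1]]),np.array([[.6809,.7323,.0017],[.7323,-.6809,-.0002],[.001,.0014,-1]])]
def rz(a): return Ro.from_euler('z',a).as_matrix()
def ry(a): return Ro.from_euler('y',a).as_matrix()
def frames(q,s):
    A=rz(s[0]*q[0]);B=A@ry(q[1]);C=B@rz(s[1]*q[2]);D=C@ry(q[3]);E=D@rz(s[2]*q[4]);F=E@ry(q[5]);G=F@rz(s[3]*q[6]);return A,B,C,D,E,F,G
if __name__=="__main__":
  for s in itertools.product([1,-1],repeat=4):
    G=[frames(q,s)[-1] for q in Q]
    # find o1 (base yaw), o7: RR = rz(o1) G rz(o7)
    best=min(((np.linalg.norm(rz(o1)@G[0]@rz(o7)-RR[0])+np.linalg.norm(rz(o1)@G[1]@rz(o7)-RR[1]),o1,o7) for o1 in np.linspace(-3.14,3.14,181) for o7 in np.arange(-np.pi,np.pi,np.pi/8)))
    print(s,best)
E
python3 fk.py
```

```text
(1, 1, 1, 1) (np.float64(1.1115790753796702), np.float64(0.06977777777777794), np.float64(-3.141592653589793))
(1, 1, 1, -1) (np.float64(2.814261121291209), np.float64(0.03488888888888919), np.float64(0.39269908169872414))
(1, 1, -1, 1) (np.float64(1.0132908070132596), np.float64(2.0235555555555558), np.float64(-0.39269908169872414))
(1, 1, -1, -1) (np.float64(2.838090102472845), np.float64(1.779333333333334), np.float64(-0.7853981633974483))
(1, -1, 1, 1) (np.float64(1.1078853825580814), np.float64(-0.38377777777777755), np.float64(-2.748893571891069))
(1, -1, 1, -1) (np.float64(2.2146262348977066), np.float64(-0.9768888888888889), np.float64(2.7488935718910685))
(1, -1, -1, 1) (np.float64(1.2083559447224355), np.float64(0.8024444444444447), np.float64(-1.5707963267948966))
(1, -1, -1, -1) (np.float64(2.094319904841089), np.float64(-1.2908888888888888), np.float64(0.7853981633974483))
(-1, 1, 1, 1) (np.float64(1.177504657010228), np.float64(3.000444444444445), np.float64(-1.5707963267948966))
(-1, 1, 1, -1) (np.float64(2.1179308962459404), np.float64(-0.24422222222222212), np.float64(-0.39269908169872414))
(-1, 1, -1, 1) (np.float64(1.3526386471363578), np.float64(-2.512), np.float64(-0.7853981633974483))
(-1, 1, -1, -1) (np.float64(2.0296343131924894), np.float64(-1.535111111111111), np.float64(0.0))
(-1, -1, 1, 1) (np.float64(2.6698206656352985), np.float64(1.011777777777778), np.float64(2.7488935718910685))
(-1, -1, 1, -1) (np.float64(0.35943226565312936), np.float64(2.7562222222222226), np.float64(-1.9634954084936207))
(-1, -1, -1, 1) (np.float64(2.706155785087662), np.float64(-2.128222222222222), np.float64(-0.39269908169872414))
(-1, -1, -1, -1) (np.float64(0.0033158363196642074), np.float64(4.440892098500626e-16), np.float64(1.5707963267948966))
```

```bash
cat > st.py <<'E'
from h import *
np.set_printoptions(precision=4,suppress=True)
s=status.sense();print(repr(np.array(s['qpos'])),repr(np.array(s['eef_pos'])),s['tcp_rot'][:].__repr__())
E
python3 -m inch '[[0,0.2,-0.5,-1.3,0,0,0],[0,0.4,-0.9,-2.6,0,0,0],[0,0.6,-1.2,-3.9,0,0,0]]'; python3 st.py
python3 -m inch '[[0,0.1,-0.1,-1.3,0,0,0],[0,0.2,-0.2,-2.6,0,0,0]]'; python3 st.py
```

```text
time_s: 2.92
eef_pos: [0.4373, 0.1383, 0.3225]
tcp_rot: [[0.68, 0.623, 0.386], [0.733, -0.58, -0.354], [0.004, 0.524, -0.852]]
force: [-0.9, -0.8, -0.9]
finger_gap: -0.0002
array([ 0.0438,  0.0341, -0.8764,  1.997 ,  0.6258,  1.2008, -1.8368]) array([0.4373, 0.1383, 0.3225]) array([[ 0.6797,  0.6234,  0.3865],
       [ 0.7335, -0.5803, -0.3538],
       [ 0.0037,  0.524 , -0.8517]])
time_s: 3.18
eef_pos: [0.4398, 0.1353, 0.339]
tcp_rot: [[0.68, 0.444, 0.583], [0.733, -0.418, -0.536], [0.005, 0.793, -0.61]]
force: [-0.5, -0.7, -1.6]
finger_gap: -0.0001
array([-0.1563,  0.1519, -0.9656,  2.0925,  0.9871,  1.4641, -2.2686]) array([0.4398, 0.1353, 0.339 ]) array([[ 0.6797,  0.4444,  0.5835],
       [ 0.7334, -0.4175, -0.5364],
       [ 0.0052,  0.7926, -0.6098]])
```

```bash
cat > fit.py <<'E'
from fk import *
Qs=np.vstack([Q,[.0438,.0341,-.8764,1.997,.6258,1.2008,-1.8368],[-.1563,.1519,-.9656,2.0925,.9871,1.4641,-2.2686]])
Ts=T+[np.array([.4373,.1383,.3225]),np.array([.4398,.1353,.339])]
S=(-1,-1,-1,-1)
def basis(q,sel):
    A,B,C,D,E,F,G=frames(q,S)
    b=dict(d1=np.array([0,0,1.]),Ay=A[:,1],a=B[:,2],By=C[:,1],Cx=C[:,0],Dx=D[:,0],Dy=D[:,1],b=D[:,2],Fy=F[:,1],Fx=F[:,0],d=F[:,2])
    return np.stack([b[k] for k in sel],1)
if __name__=="__main__":
  np.set_printoptions(precision=4,suppress=True)
  for sel in (["d1","a","b","d"],["d1","a","b","d","Ay"],["d1","a","b","d","Fx","Ay"],["d1","a","b","d","Ay","Dy","Fx"],["d1","a","b","d","Cx","Dx","Fx","Ay"],["d1","a","b","d","Cx","Dx","Fx"],["d1","a","b","d","Cx","Dx","Fx","Fy","Dy"]):
    M=np.vstack([basis(q,sel) for q in Qs]);x,r,_,sv=np.linalg.lstsq(M,np.hstack(Ts),rcond=None)
    print(sel,x,"rms",np.sqrt(np.mean((M@x-np.hstack(Ts))**2)),sv[-1])
E
python3 fit.py
```

```text
['d1', 'a', 'b', 'd'] [0.212  0.6211 0.4201 0.3849] rms 0.017783479199913743 0.19731669013973982
['d1', 'a', 'b', 'd', 'Ay'] [ 0.3387  0.4974  0.4735  0.3632 -0.051 ] rms 0.0037795698426633735 0.16955371532693198
['d1', 'a', 'b', 'd', 'Fx', 'Ay'] [ 0.3388  0.4975  0.4743  0.363   0.0007 -0.051 ] rms 0.0037791325572199335 0.167149440042972
['d1', 'a', 'b', 'd', 'Ay', 'Dy', 'Fx'] [ 0.2834  0.534   0.4537  0.35   -0.0284 -0.0196  0.0018] rms 0.00025191209647222964 0.12203916988038767
['d1', 'a', 'b', 'd', 'Cx', 'Dx', 'Fx', 'Ay'] [ 0.2753  0.4965  0.4351  0.3594  0.0067 -0.0508 -0.0031 -0.0501] rms 0.001312790483878812 0.11449183853341478
['d1', 'a', 'b', 'd', 'Cx', 'Dx', 'Fx'] [ 0.1146  0.6166  0.4321  0.3781 -0.0471 -0.1052  0.0145] rms 0.016238668468902703 0.11765425157736183
['d1', 'a', 'b', 'd', 'Cx', 'Dx', 'Fx', 'Fy', 'Dy'] [ 0.2933  0.5842  0.4616  0.3438 -0.0096  0.0697 -0.0082 -0.007  -0.0382] rms 0.0016208813634454413 0.07027440847789576
```

```bash
cat > ik.py <<'E'
from fit import *
from scipy.optimize import least_squares
sel=["d1","a","b","d","Ay","Dy","Fx"]; L=np.array([.2834,.534,.4537,.35,-.0284,-.0196,.0018])
lo=np.array([-2.95,-.29,-1.47,.14,-1.03,.13,-2.86])+.05; hi=np.array([2.95,1.99,1.44,2.54,4.17,1.85,2.86])-.05
mid=(lo+hi)/2
def fk(q): return basis(q,sel)@L, frames(q,S)[-1]@rz(np.pi/2)
def pts(q):
    B=basis(q,sel)*L; e=B[:,[0,1,4]].sum(1) if 0 else B[:,0]+B[:,1]+B[:,4]; w=e+B[:,2]+B[:,5]; return e,w
def ik(p,Rt,q0,w=.02):
    f=lambda q: np.r_[(fk(q)[0]-p)*10,Ro.from_matrix(fk(q)[1].T@Rt).as_rotvec()*3,w*(q-q0)]
    r=least_squares(f,np.clip(q0,lo+1e-3,hi-1e-3),bounds=(lo,hi)); q=r.x; return q,np.linalg.norm(fk(q)[0]-p),np.linalg.norm(Ro.from_matrix(fk(q)[1].T@Rt).as_rotvec())
def tool(phi,tilt,roll):  # z axis az phi, pointing down by tilt; roll 0: y_tool horizontal right
    z=np.array([np.cos(tilt)*np.cos(phi),np.cos(tilt)*np.sin(phi),-np.sin(tilt)]); y=np.array([np.sin(phi),-np.cos(phi),0]); x=np.cross(y,z)
    return np.stack([x,y,z],1)@rz(roll)
E
python3 - <<'E'
from ik import *
np.set_printoptions(precision=2,suppress=True)
q0=np.array([-.1563,.1519,-.9656,2.0925,.9871,1.4641,-2.2686])
rng=np.random.default_rng(0)
for phi in (20,35,47):
  for roll in (0,90,180,-90):
    best=[]
    for t in range(14):
        s=q0 if t==0 else lo+(hi-lo)*rng.random(7)
        q,ep,er=ik(np.array([.5,.403,.055]),tool(np.radians(phi),np.radians(10),np.radians(roll)),s,.003)
        if ep<.005 and er<.02:
            m=np.min(np.r_[q-lo,hi-q]); best.append((m,q,pts(q)))
    best.sort(key=lambda b:-b[0])
    if best: print(phi,roll,len(best),round(best[0][0],2),best[0][1],*best[0][2])
E
```

```text
20 0 2 0.1 [-1.28  1.07  0.12  2.39  2.33  1.53  1.26] [0.16 0.44 0.54] [0.18 0.28 0.11]
20 90 9 0.11 [-1.1   1.05 -0.06  2.38  2.36  1.64 -0.17] [0.23 0.4  0.55] [0.18 0.28 0.11]
20 180 7 0.1 [-1.15  1.05 -0.01  2.39  2.35  1.61 -1.78] [0.22 0.41 0.55] [0.18 0.28 0.11]
20 -90 4 0.0 [-1.3   1.07  0.15  2.39  2.32  1.51  2.81] [0.15 0.45 0.54] [0.18 0.28 0.11]
35 0 12 0.03 [-0.07  1.38 -0.87  2.41  3.22  1.77  2.48] [0.53 0.01 0.38] [0.22 0.21 0.11]
35 90 7 0.08 [ 0.06  1.53 -1.02  2.41  3.29  1.72  1.14] [ 0.53 -0.06  0.3 ] [0.22 0.21 0.12]
35 180 12 0.09 [ 0.22  1.79 -1.2   2.4   3.38  1.61 -0.08] [ 0.5  -0.14  0.17] [0.22 0.21 0.12]
35 -90 10 0.07 [ 0.03  1.49 -0.98  2.41  3.27  1.73 -2.06] [ 0.53 -0.04  0.33] [0.22 0.21 0.11]
47 0 8 0.09 [ 0.14  1.36 -0.85  2.4   3.47  1.41  2.53] [ 0.51 -0.1   0.4 ] [0.26 0.15 0.11]
47 90 10 0.09 [ 0.24  1.46 -0.96  2.4   3.46  1.34  1.11] [ 0.51 -0.16  0.34] [0.26 0.15 0.11]
47 180 9 0.09 [ 0.26  1.48 -0.98  2.4   3.46  1.33 -0.43] [ 0.51 -0.17  0.33] [0.26 0.15 0.12]
47 -90 10 0.09 [ 0.43  1.73 -1.18  2.4   3.41  1.19 -1.65] [ 0.47 -0.25  0.2 ] [0.26 0.15 0.12]
```

```bash
python3 - <<'E'
from ik import *
np.set_printoptions(precision=2,suppress=True)
q0=np.array([-.1563,.1519,-.9656,2.0925,.9871,1.4641,-2.2686])
rng=np.random.default_rng(0)
for phi in (60,75,90):
  for roll in (0,90,180,-90):
    best=[]
    for t in range(12):
        s=q0 if t==0 else lo+(hi-lo)*rng.random(7)
        R=tool(np.radians(phi),np.radians(10),np.radians(roll))
        q,ep,er=ik(np.array([.515,.385,.055]),R,s,.003)
        if ep<.005 and er<.02:
            q2,ep2,er2=ik(np.array([.515,.385,.13]),R,q,.003)
            q3,ep3,er3=ik(np.array([.535,.32,.112]),R,q,.003)
            m=min(np.min(np.r_[x-lo,hi-x]) for x in(q,q2,q3)) if max(ep2,ep3)<.005 else -1; best.append((m,np.linalg.norm(q-q0),t,q,pts(q)))
    best.sort(key=lambda b:-b[0])
    for b in best[:2]: print(phi,roll,len(best),round(b[0],2),round(b[1],1),b[2],b[3],*b[4])
E
```

```text
60 0 5 0.11 5.3 1 [ 0.05  1.1  -0.47  2.32  3.85  1.26  2.04] [ 0.47 -0.05  0.53] [0.34 0.09 0.11]
60 0 5 0.0 4.9 4 [-0.67  1.1   0.32  2.36  3.7   1.8   1.49] [0.39 0.27 0.52] [0.34 0.09 0.11]
60 90 4 0.11 4.2 4 [ 0.1   1.12 -0.53  2.32  3.85  1.22  0.51] [ 0.48 -0.08  0.52] [0.34 0.09 0.11]
60 90 4 0.08 3.9 9 [-0.39  1.04  0.01  2.35  3.79  1.6   0.14] [0.44 0.15 0.55] [0.34 0.09 0.11]
60 180 9 0.09 3.2 0 [-0.31  1.04 -0.08  2.34  3.81  1.54 -1.37] [0.45 0.11 0.56] [0.34 0.09 0.11]
60 180 9 0.08 3.2 8 [-0.47  1.05  0.1   2.35  3.77  1.66 -1.49] [0.43 0.19 0.55] [0.34 0.09 0.11]
60 -90 3 0.0 3.1 0 [ 0.08  1.11 -0.51  2.32  3.85  1.23 -2.64] [ 0.47 -0.07  0.52] [0.34 0.09 0.11]
60 -90 3 0.0 3.1 8 [-0.13  1.05 -0.27  2.33  3.84  1.41 -2.81] [0.46 0.03 0.55] [0.34 0.09 0.11]
75 0 6 -1 6.0 1 [ 0.71  1.58 -1.17  2.14  4.12  0.22  2.36] [ 0.39 -0.37  0.28] [0.42 0.05 0.11]
75 0 6 -1 5.1 2 [-0.62  1.11  0.45  2.21  4.07  1.8   1.43] [0.41 0.26 0.52] [0.43 0.05 0.11]
75 90 7 -1 4.2 2 [-0.51  1.06  0.32  2.2   4.12  1.68 -0.07] [0.42 0.2  0.54] [0.43 0.05 0.11]
75 90 7 -1 5.7 3 [ 0.81  1.84 
[... 563 characters left out ...]
 0 10 0.09 3.5 11 [ 0.71  1.62 -1.26  1.94 -0.1   0.33  0.33] [ 0.38 -0.37  0.26] [0.52 0.04 0.12]
90 90 2 0.03 2.4 1 [ 0.74  1.69 -1.32  1.93  0.19  0.33 -1.5 ] [ 0.37 -0.38  0.22] [0.52 0.04 0.12]
90 90 2 0.0 2.3 0 [ 0.77  1.8  -1.42  1.93  0.6   0.4  -1.85] [ 0.35 -0.38  0.16] [0.52 0.04 0.12]
90 180 5 0.0 2.4 8 [ 0.71  1.62 -1.26  1.94 -0.09  0.33 -2.81] [ 0.38 -0.37  0.26] [0.52 0.04 0.12]
90 180 5 0.0 2.6 5 [ 0.58  1.38 -1.    1.94 -0.98  0.49 -2.04] [ 0.42 -0.31  0.39] [0.52 0.04 0.11]
90 -90 4 0.08 4.7 11 [ 0.72  1.64 -1.27  1.94 -0.04  0.33  1.86] [ 0.38 -0.37  0.25] [0.52 0.04 0.12]
90 -90 4 0.04 4.6 7 [ 0.73  1.68 -1.31  1.93  0.15  0.33  1.68] [ 0.37 -0.38  0.22] [0.52 0.04 0.12]
```

```bash
python3 - <<'E'
from ik import *
np.set_printoptions(precision=2,suppress=True)
q0=np.array([-.1563,.1519,-.9656,2.0925,.9871,1.4641,-2.2686])
R=tool(np.radians(52),np.radians(10),np.pi)
g=np.array([-.31,1.04,-.08,2.34,3.81,1.54,-1.37])
q,ep,er=ik(np.array([.481,.26,.135]),R,g,.01); print(q,ep,er)
p0,R0=fk(q0)
for t in np.linspace(0,1,13)[1:]:
    x=q0+t*(q-q0); p,Rx=fk(x)
    print(np.r_[R0.T@(p-p0)/.06, np.degrees(Ro.from_matrix(R0.T@Rx).as_rotvec())/8],"w",p,Rx[:,2],pts(x)[1])
E
```

```text
[ 1.06  1.77 -1.42  2.49  2.94  0.55  0.41] 0.011025333790224525 0.03562461682631162
[ 0.48 -0.26  1.13  0.1   0.31 -2.22] w [0.49 0.13 0.29] [ 0.6  -0.5  -0.62] [0.28 0.3  0.5 ]
[ 0.83 -0.72  2.18  0.3   0.8  -4.38] w [0.53 0.12 0.23] [ 0.61 -0.43 -0.66] [0.32 0.27 0.46]
[ 1.08 -1.35  3.09  0.53  1.54 -6.44] w [0.56 0.12 0.16] [ 0.61 -0.35 -0.72] [0.34 0.24 0.41]
[ 1.25 -2.1   3.79  0.66  2.54 -8.32] w [0.57 0.12 0.1 ] [ 0.59 -0.23 -0.77] [0.36 0.2  0.37]
[ 1.38 -2.9   4.23  0.57  3.79 -9.98] w [0.57 0.13 0.05] [ 0.56 -0.1  -0.82] [0.37 0.17 0.33]
[  1.51  -3.65   4.39   0.12   5.22 -11.34] w [0.56 0.15 0.01] [ 0.53  0.06 -0.84] [0.37 0.13 0.3 ]
[  1.66  -4.27   4.27  -0.78   6.69 -12.38] w [ 0.54  0.18 -0.02] [ 0.51  0.22 -0.83] [0.36 0.1  0.27]
[  1.83  -4.65   3.92  -2.22   8.01 -13.07] w [ 0.53  0.21 -0.03] [ 0.49  0.39 -0.78] [0.35 0.07 0.25]
[  2.01  -4.75   3.4   -4.18   8.94 -13.42] w [ 0.51  0.23 -0.01] [ 0.49  0.55 -0.68] [0.34 0.04 0.23]
[  2.15  -4.52   2.78  -6.55   9.24 -13.48] w [0.5  0.25 0.02] [ 0.51  0.67 -0.54] [0.32 0.02 0.21]
[  2.2   -3.99   2.13  -9.13   8.73 -13.32] w [0.5  0.26 0.07] [ 0.54  0.76 -0.36] [ 0.31 -0.    0.2 ]
[  2.08  -3.22   1.5  -11.65   7.3  -13.04] w [0.49 0.26 0.13] [ 0.58  0.8  -0.16] [ 0.29 -0.02  0.19]
```

```bash
cat > plan.py <<'E'
from ik import *
np.set_printoptions(precision=2,suppress=True)
q0=np.array([-.1563,.1519,-.9656,2.0925,.9871,1.4641,-2.2686])
d=np.radians
g=np.array([-.31,1.04,-.08,2.34,3.7,1.54,-1.37])
def show(q,ep,er): 
    print(q,"m",round(np.min(np.r_[q-lo,hi-q]),2),"e",round(ep*1e3,1),round(er,3),"w",pts(q)[1],"el",pts(q)[0]); return q
if __name__=="__main__":
  for phi in (60,65):
   for roll in (180,-90):
    print(phi,roll); R=tool(d(phi),d(10),d(roll)); 
    g2=g.copy(); g2[6]+= -1.2 if roll==-90 else 0
    a=show(*ik(np.array([.532,.368,.05]),R,g2,.01)); b=show(*ik(np.array([.532,.368,.14]),R,a,.01))
    for tilt in (30,50):
        R=tool(d(phi),d(tilt),d(roll)); c=show(*ik(np.array([.54,.335,.112]),R,a,.01)); show(*ik(np.array([.50,.30,.20]),R,c,.01))
E
python3 plan.py
```

```text
60 180
[-0.29  1.04 -0.04  2.32  3.86  1.53 -1.4 ] m 0.17 e 0.0 0.0 w [0.36 0.07 0.11] el [0.45 0.1  0.55]
[-0.29  0.81 -0.04  2.38  3.86  1.42 -1.52] m 0.11 e 0.0 0.0 w [0.36 0.07 0.2 ] el [0.38 0.08 0.65]
[-0.34  0.59  0.05  2.34  4.    0.92 -1.78] m 0.12 e 0.0 0.0 w [0.39 0.07 0.29] el [0.29 0.07 0.73]
[ 0.38  0.41 -0.71  2.38  4.12  0.56 -1.8 ] m 0.0 e 0.0 0.0 w [0.35 0.04 0.37] el [ 0.19 -0.1   0.77]
[ 0.01  0.48 -0.54  2.2   4.12  0.18 -1.95] m 0.0 e 5.3 0.039 w [0.41 0.14 0.37] el [ 0.25 -0.03  0.76]
[ 0.29  0.3  -0.8   2.32  4.12  0.18 -1.99] m 0.0 e 19.4 0.125 w [0.34 0.1  0.43] el [ 0.14 -0.07  0.79]
60 -90
[-0.05  1.06 -0.3   2.3   3.9   1.35 -2.81] m 0.0 e 0.0 0.0 w [0.36 0.07 0.11] el [ 0.47 -0.01  0.54]
[ 0.16  0.89 -0.56  2.36  3.86  1.11 -2.81] m 0.0 e 0.0 0.0 w [0.36 0.07 0.2 ] el [ 0.4  -0.09  0.62]
[ 0.35  0.74 -0.8   2.3   3.71  0.52 -2.81] m 0.0 e 0.0 0.0 w [0.39 0.07 0.29] el [ 0.33 -0.15  0.68]
[ 0.75  0.66 -1.23  2.36  3.68  0.28 -2.81] m 0.0 e 0.0 0.0 w [0.35 0.04 0.37] el [ 0.22 -0.24  0.71]
[ 0.14  0.54 -0.71  2.23  3.45  0.18 -2.81] m 0.0 e 10.4 0.076 w [0
[... 690 characters left out ...]
 0.18 -1.88] m 0.0 e 24.1 0.156 w [0.35 0.1  0.42] el [ 0.16 -0.09  0.78]
65 -90
[ 0.1   1.08 -0.41  2.25  4.05  1.18 -2.81] m 0.0 e 0.0 0.0 w [0.39 0.06 0.11] el [ 0.46 -0.08  0.54]
[ 0.33  0.95 -0.71  2.3   4.02  0.92 -2.81] m 0.0 e 0.0 0.0 w [0.39 0.06 0.2 ] el [ 0.4  -0.17  0.59]
[ 0.48  0.83 -0.93  2.25  3.86  0.38 -2.81] m 0.0 e 0.0 0.0 w [0.41 0.06 0.29] el [ 0.34 -0.21  0.64]
[ 0.81  0.76 -1.29  2.33  3.8   0.18 -2.81] m 0.0 e 2.0 0.013 w [0.37 0.03 0.37] el [ 0.23 -0.29  0.67]
[ 0.2   0.58 -0.76  2.23  3.56  0.18 -2.81] m 0.0 e 14.5 0.105 w [0.4  0.13 0.35] el [ 0.28 -0.08  0.73]
[ 0.49  0.43 -1.04  2.34  3.52  0.18 -2.81] m 0.0 e 29.0 0.189 w [0.34 0.09 0.41] el [ 0.18 -0.13  0.77]
```

```bash
cat > p2.py <<'E'
from plan import *
R=tool(d(60),d(25),np.pi)
c=show(*ik(np.array([.535,.335,.112]),R,g,.01)); s=show(*ik(np.array([.51,.34,.18]),R,c,.01))
p0,R0=fk(q0)
for t in np.linspace(0,1,13)[1:]:
    x=q0+t*(s-q0); p,Rx=fk(x)
    print(np.r_[R0.T@(p-p0)/.06, np.degrees(Ro.from_matrix(R0.T@Rx).as_rotvec())/8],"w",p,Rx[:,2],pts(x)[1])
E
python3 p2.py; python3 - <<'E'
from h import *
p=optics.capture("scene"); c=cloud(p,np.ones((480,640),bool)); e=np.array([-.735,.678]);n=np.array([.678,.735])
a=c[:,:2]@n;b=c[:,:2]@e
for lo_ in np.arange(.57,.68,.01):
    k=(a>lo_)&(a<lo_+.01)&(b>-.16)&(b<-.04); print(round(lo_,2),np.round(np.percentile(c[k,2],[0,10,50,90,100]),3) if k.any() else 0)
E
```

```text
[-0.3   0.65  0.02  2.37  3.95  1.06 -1.68] m 0.12 e 0.0 0.0 w [0.38 0.06 0.26] el [0.32 0.07 0.71]
[-0.32  0.45  0.01  2.42  3.99  0.95 -1.79] m 0.07 e 0.0 0.0 w [0.35 0.06 0.33] el [0.23 0.05 0.76]
[ 0.72  0.95  0.5  -1.18  0.77 -0.59] w [0.51 0.13 0.37] [ 0.72 -0.51 -0.47] [0.26 0.31 0.53]
[ 1.43  1.77  0.78 -2.35  1.49 -1.37] w [0.57 0.13 0.4 ] [ 0.83 -0.45 -0.33] [0.28 0.29 0.51]
[ 2.12  2.38  0.87 -3.48  2.17 -2.3 ] w [0.62 0.14 0.42] [ 0.91 -0.36 -0.19] [0.3  0.27 0.49]
[ 2.8   2.74  0.82 -4.56  2.82 -3.39] w [0.66 0.16 0.44] [ 0.97 -0.24 -0.08] [0.32 0.25 0.47]
[ 3.43  2.82  0.69 -5.58  3.45 -4.6 ] w [0.68 0.19 0.45] [ 1.   -0.09  0.01] [0.33 0.23 0.44]
[ 3.98  2.6   0.52 -6.53  4.08 -5.93] w [0.69 0.23 0.44] [1.   0.08 0.06] [0.34 0.2  0.42]
[ 4.41  2.09  0.35 -7.41  4.73 -7.34] w [0.69 0.27 0.43] [0.97 0.25 0.06] [0.35 0.18 0.4 ]
[ 4.66  1.33  0.23 -8.2   5.39 -8.83] w [0.67 0.3  0.4 ] [0.91 0.41 0.02] [0.35 0.16 0.39]
[  4.7    0.37   0.18  -8.92   6.11 -10.36] w [0.65 0.33 0.35] [ 0.83  0.56 -0.05] [0.36 0.13 0.37]
[  4.49  -0.73   0.21  -9.57   6.89 -11.91] w [0.61 0.34 0.3 ] [ 0.72  0.67 -0.16] [0.36 0.11 0.35]
[  4.02  -1.88   0.31 -10.14   7.76 -13.45] w [0.56 0.35 0.24] [ 0.6   0.75 -0.29] [0.36 0.09 0.34]
[  3.28  -3.     0.47 -10.67   8.74 -14.95] w [0.51 0.34 0.18] [ 0.45  0.78 -0.42] [0.35 0.06 0.33]
0.57 [-0.277 -0.125 -0.001  0.002  0.005]
0.58 [-0.275 -0.124 -0.001  0.001  0.004]
0.59 [-0.127 -0.122 -0.001  0.001  0.004]
0.6 [-0.005 -0.002 -0.001  0.001  0.081]
0.61 [-0.005 -0.002  0.     0.081  0.084]
0.62 [-0.005 -0.002 -0.     0.002  0.083]
0.63 [-0.004 -0.002 -0.001  0.001  0.004]
0.64 [-0.004 -0.001  0.004  0.007  0.01 ]
0.65 [0.002 0.004 0.005 0.007 0.008]
0.66 [0.004 0.233 0.281 0.309 0.314]
0.67 [0.309 0.31  0.312 0.313 0.315]
0.68 [0.309 0.31  0.311 0.313 0.314]
```

```bash
python3 -m inch '[[0.5,0.7,0.3,-1.2,0.8,-0.6,0],[0.5,0.7,0.3,-1.2,0.8,-0.6,0],[0.9,1.4,0.3,-2.4,1.5,-1.4,0],[0.9,1.4,0.3,-2.4,1.5,-1.4,0],[1.5,2.0,0.4,-3.5,2.2,-2.3,0],[1.5,2.0,0.4,-3.5,2.2,-2.3,0],[2.2,2.4,0.3,-4.6,2.8,-3.4,0],[2.2,2.4,0.3,-4.6,2.8,-3.4,0],[2.8,2.4,0.2,-5.6,3.4,-4.6,0],[2.8,2.4,0.2,-5.6,3.4,-4.6,0],[3.4,2.2,0.0,-6.5,4.1,-5.9,0],[3.4,2.2,0.0,-6.5,4.1,-5.9,0]]'; python3 st.py
```

```text
time_s: 4.72
eef_pos: [0.6378, 0.2296, 0.4396]
tcp_rot: [[-0.038, -0.079, 0.996], [0.809, 0.583, 0.077], [-0.587, 0.809, 0.042]]
force: [0.8, 0.7, 0.5]
finger_gap: 0.0
array([-0.0832,  0.2831, -0.7426,  2.3363,  2.4051,  1.288 , -1.9794]) array([0.6378, 0.2296, 0.4396]) array([[-0.0379, -0.0794,  0.9961],
       [ 0.809 ,  0.5827,  0.0772],
       [-0.5865,  0.8088,  0.0422]])
```

```bash
cat > p3.py <<'E'
from plan import *
from rig import status
import sys
def rows(target_q,n,world_off=None):
    s=status.sense(); q=np.array(s["qpos"]); p0,R0=np.array(s["eef_pos"]),np.array(s["tcp_rot"])
    e=fk(q)[0]-p0; print("fk err mm",e*1e3)
    for t in np.linspace(0,1,n+1)[1:]:
        x=q+t*(target_q-q); p,Rx=fk(x); p=p-e
        print(np.r_[R0.T@(p-p0)/.06, np.degrees(Ro.from_matrix(R0.T@Rx).as_rotvec())/8],"w",p,Rx[:,2],pts(x)[1])
def togo(p,R):  # straight rows to a TCP pose from measured pose
    s=status.sense(); p0,R0=np.array(s["eef_pos"]),np.array(s["tcp_rot"])
    print("units",np.r_[R0.T@(np.array(p)-p0)/.06, np.degrees(Ro.from_matrix(R0.T@R).as_rotvec())/8])
E
python3 - <<'E'
from p3 import *
R=tool(d(60),d(25),np.pi)
c=ik(np.array([.535,.335,.112]),R,g,.01)[0]; s=show(*ik(np.array([.51,.34,.18]),R,c,.01))
rows(s,7)
E
```

```text
[-0.32  0.45  0.01  2.42  3.99  0.95 -1.79] m 0.07 e 0.0 0.0 w [0.35 0.06 0.33] el [0.23 0.05 0.76]
fk err mm [ 0.47 -0.39 -0.02]
[ 0.54  0.19  0.15 -0.8   0.73 -0.97] w [0.64 0.26 0.43] [0.97 0.22 0.06] [0.3  0.18 0.41]
[ 1.17  0.23  0.14 -1.56  1.51 -2.  ] w [0.64 0.29 0.41] [0.93 0.37 0.05] [0.32 0.17 0.39]
[ 1.85  0.09 -0.04 -2.27  2.35 -3.07] w [0.63 0.32 0.38] [0.86 0.5  0.  ] [0.33 0.15 0.38]
[ 2.54 -0.23 -0.38 -2.96  3.24 -4.16] w [0.61 0.34 0.34] [ 0.78  0.62 -0.07] [0.34 0.13 0.36]
[ 3.18 -0.74 -0.86 -3.62  4.19 -5.27] w [0.58 0.35 0.29] [ 0.68  0.71 -0.17] [0.34 0.11 0.35]
[ 3.72 -1.42 -1.46 -4.28  5.19 -6.38] w [0.55 0.35 0.24] [ 0.57  0.77 -0.29] [0.35 0.08 0.34]
[ 4.11 -2.25 -2.17 -4.93  6.23 -7.46] w [0.51 0.34 0.18] [ 0.45  0.78 -0.42] [0.35 0.06 0.33]
```

```bash
python3 - <<'E'
from p3 import *
s=status.sense(); R0=np.array(s["tcp_rot"]);p0=s["eef_pos"]
for w in [(.635,.24,.43),(.635,.25,.41),(.63,.26,.395),(.615,.27,.37),(.595,.285,.33),(.565,.305,.28),(.53,.31,.20)]: print(R0.T@(np.array(w)-p0)/.06)
E
```

```text
[ 0.24 -0.02 -0.04]
[ 0.57 -0.2  -0.04]
[ 0.85 -0.3  -0.12]
[ 1.24 -0.52 -0.38]
[ 1.84 -0.88 -0.72]
[ 2.62 -1.32 -1.22]
[ 3.49 -2.31 -1.85]
```

```bash
python3 -m inch '[[0.25,0,0,-0.8,0.7,-1.0,0],[0.55,-0.2,0,-1.6,1.5,-2.0,0],[0.55,-0.2,0,-1.6,1.5,-2.0,0],[0.85,-0.3,-0.1,-2.3,2.3,-3.1,0],[0.85,-0.3,-0.1,-2.3,2.3,-3.1,0],[1.25,-0.5,-0.4,-3.0,3.2,-4.2,0],[1.25,-0.5,-0.4,-3.0,3.2,-4.2,0],[1.85,-0.9,-0.7,-3.6,4.2,-5.3,0],[1.85,-0.9,-0.7,-3.6,4.2,-5.3,0],[2.6,-1.3,-1.2,-4.3,5.2,-6.4,0],[2.6,-1.3,-1.2,-4.3,5.2,-6.4,0],[2.6,-1.3,-1.2,-4.3,5.2,-6.4,0]]'; python3 st.py; python3 -c "
from h import *
p=optics.capture('wrist'); cv2.imwrite('pics/w1.png',p['color'])"
```

```text
time_s: 6.22
eef_pos: [0.5677, 0.3044, 0.2841]
tcp_rot: [[-0.252, -0.779, 0.574], [-0.173, 0.62, 0.766], [-0.952, 0.093, -0.29]]
force: [0.6, 0.5, -0.7]
finger_gap: 0.0
array([ 0.2007,  0.3561, -0.4944,  2.3417,  3.9659,  0.8081, -1.9051]) array([0.5677, 0.3044, 0.2841]) array([[-0.2515, -0.7792,  0.5741],
       [-0.1726,  0.6198,  0.7655],
       [-0.9523,  0.0935, -0.2904]])
```

View pics/w1.png

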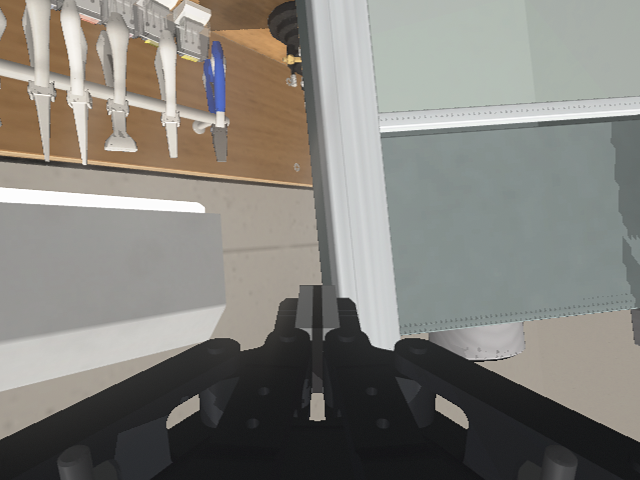

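```bash
python3 - <<'E'
from p3 import *
R=tool(d(60),d(25),np.pi)
q=np.array(status.sense()["qpos"]); show(*ik(np.array([.5325,.328,.106]),R,q,.01))
togo([.51,.32,.19],R); togo([.5325,.328,.106],R)
E
```

```text
[ 0.04  0.69 -0.37  2.36  3.91  0.88 -1.48] m 0.13 e 0.0 0.0 w [0.37 0.05 0.25] el [ 0.34 -0.04  0.69]
units [ 1.69  0.76  0.1  -0.75  1.05 -1.  ]
units [ 2.9   0.42  0.83 -0.75  1.05 -1.  ]
```

```bash
python3 -m inch '[[0.5,0.4,0,-0.3,0.4,-0.4,0],[1.1,0.7,0.05,-0.5,0.7,-0.7,0],[1.7,0.75,0.1,-0.75,1.05,-1,0],[1.7,0.75,0.1,-0.75,1.05,-1,0],[2.1,0.65,0.35,-0.75,1.05,-1,0],[2.5,0.55,0.6,-0.75,1.05,-1,0],[2.9,0.42,0.83,-0.75,1.05,-1,0],[2.9,0.42,0.83,-0.75,1.05,-1,0],[2.9,0.42,0.83,-0.75,1.05,-1,0]]'; python3 st.py; python3 -c "
from h import *
p=optics.capture('scene'); a=p['color'][200:320,250:410]; cv2.imwrite('pics/s2.png',cv2.resize(a,(640,480),interpolation=2))
p=optics.capture('top'); b=p['color'][220:320,270:403]; cv2.imwrite('pics/t2.png',cv2.resize(b,(640,480),interpolation=2))
cv2.imwrite('pics/st2.png',cv2.resize(np.hstack([cv2.resize(a,(640,480)),cv2.resize(b,(640,480))]),(800,300)))"
```

```text
time_s: 7.4
eef_pos: [0.5324, 0.3277, 0.1068]
tcp_rot: [[-0.21, -0.867, 0.453], [-0.366, 0.499, 0.785], [-0.906, -0.001, -0.423]]
force: [-0.1, -0.1, 0.3]
finger_gap: -0.0001
array([ 0.0694,  0.6947, -0.3993,  2.3546,  3.9071,  0.8637, -1.4694]) array([0.5324, 0.3277, 0.1068]) array([[-0.2103, -0.8665,  0.4527],
       [-0.3665,  0.4991,  0.7852],
       [-0.9064, -0.0008, -0.4225]])
```

View pics/st2.png

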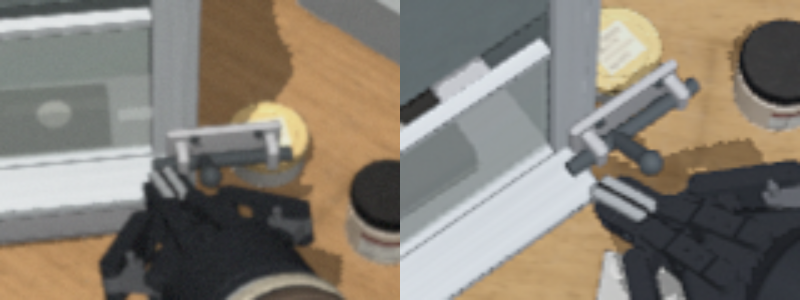

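```bash
python3 -m inch '[[0.01,-0.08,-0.02,0,0,0,0],[0.015,-0.16,-0.03,0,0,0,0],[0.02,-0.24,-0.05,0,0,0,0]]';python3 -m inch '[[0.01,-0.06,-0.01,0,0,0,0],[0.01,-0.12,-0.02,0,0,0,0],[0.02,-0.18,-0.04,0,0,0,0],[0.025,-0.24,-0.05,0,0,0,0]]'; python3 -c "
from h import *
b=[optics.capture(n)['color'][220:320,270:403] if n=='top' else optics.capture(n)['color'][200:300,270:403] for n in ('scene','top')]
cv2.imwrite('pics/st3.png',cv2.resize(np.hstack(b),(800,300),interpolation=2))"
```

```text
time_s: 7.88
eef_pos: [0.543, 0.3177, 0.106]
tcp_rot: [[-0.21, -0.868, 0.451], [-0.368, 0.497, 0.786], [-0.906, -0.001, -0.423]]
force: [-2.3, 2.5, 1.4]
finger_gap: 0.0004
time_s: 8.38
eef_pos: [0.554, 0.3073, 0.1054]
tcp_rot: [[-0.211, -0.867, 0.452], [-0.368, 0.498, 0.785], [-0.906, -0.001, -0.424]]
force: [-2.9, 0.2, 0.9]
finger_gap: 0.0
```

View pics/st3.png

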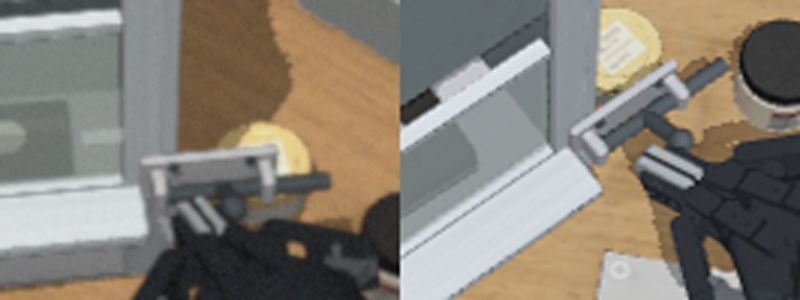

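Bolt tip (right panel ~(597,152)) is now clear of the lip end (600,185). A few mm more for margin, then back off.

```bash
python3 -m inch '[[0.005,-0.04,-0.01,0,0,0,0],[0.01,-0.07,-0.02,0,0,0,0],[0,0.1,0,0,0,0,0],[0,0.2,-0.3,0,0,0,0],[0,0.2,-0.3,0,0,0,0]]'; python3 - <<'E'
from p3 import *
R=tool(d(60),d(10),np.pi)
q=np.array(status.sense()["qpos"])
for p in ([.507,.328,.10],[.507,.328,.043],[.532,.36,.043],[.532,.36,.14]):
  q=show(*ik(np.array(p),R,q,.01)); togo(p,R)
E
```

```text
time_s: 9.1
eef_pos: [0.5341, 0.2982, 0.113]
tcp_rot: [[-0.212, -0.867, 0.452], [-0.369, 0.499, 0.784], [-0.905, -0.001, -0.425]]
force: [-0.6, 0.1, 0.3]
finger_gap: 0.0005
[ 0.15  0.97 -0.42  2.4   3.96  1.25 -1.2 ] m 0.09 e 0.0 0.0 w [0.33 0.03 0.16] el [ 0.43 -0.09  0.59]
units [ 0.11  0.64  0.28  0.01 -1.9   0.01]
[ 0.13  1.12 -0.38  2.35  3.99  1.3  -1.12] m 0.13 e 0.0 0.0 w [0.33 0.03 0.1 ] el [ 0.47 -0.09  0.52]
units [ 0.97  0.64  0.68  0.01 -1.9   0.01]
[ 0.09  1.11 -0.42  2.29  3.93  1.26 -1.15] m 0.19 e 0.0 0.0 w [0.36 0.06 0.1 ] el [ 0.47 -0.07  0.52]
units [ 0.68  0.55  1.29  0.01 -1.9   0.01]
[ 0.11  0.86 -0.48  2.36  3.89  1.16 -1.29] m 0.13 e 0.0 0.0 w [0.36 0.06 0.2 ] el [ 0.4  -0.07  0.63]
units [-0.78  0.54  0.6   0.01 -1.9   0.01]
```

```bash
python3 -m inch '[[0.05,0.3,0.1,0,-0.9,0,0],[0.1,0.64,0.28,0,-1.9,0,0],[0.1,0.64,0.28,0,-1.9,0,0],[0.5,0.64,0.48,0,-1.9,0,0],[0.97,0.64,0.68,0,-1.9,0,0],[0.97,0.64,0.68,0,-1.9,0,0],[0.97,0.64,0.68,0,-1.9,0,0]]'; python3 - <<'E'
from p3 import *
togo([.532,.36,.043],tool(d(60),d(10),np.pi))
from h import *
p=optics.capture("scene"); c=cloud(p,np.ones((480,640),bool)); e=np.array([-.735,.678]);n=np.array([.678,.735])
a=c[:,:2]@n;b=c[:,:2]@e
k=(a>.60)&(a<.64)&(b>-.09)&(b<-.03)&(c[:,2]>.04); print("lip top z now",np.median(c[k,2]))
q=optics.capture("top")
x=[p['color'][200:320,220:380],q['color'][220:340,220:380]]
cv2.imwrite('pics/st4.png',cv2.resize(np.hstack(x),(800,300),interpolation=2))
E
```

```text
time_s: 9.98
eef_pos: [0.5094, 0.3289, 0.0458]
tcp_rot: [[-0.081, -0.867, 0.491], [-0.15, 0.498, 0.854], [-0.985, -0.004, -0.171]]
force: [-0.3, 0.2, 0.1]
finger_gap: 0.0002
units [-0.06 -0.07  0.64  0.01  0.02  0.03]
lip top z now 0.08106781813917643
```

View pics/st4.png

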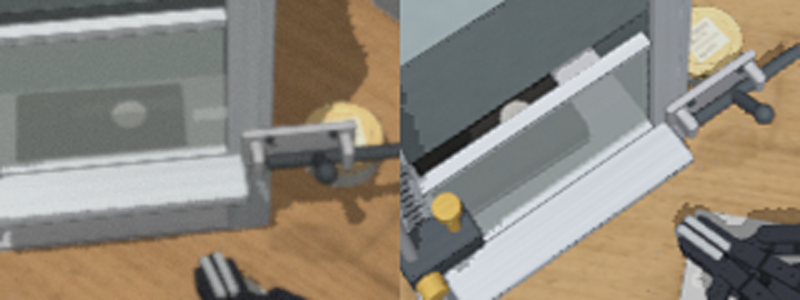

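```bash
python3 -m inch '[[-0.02,-0.02,0.2,0,0,0,0],[-0.04,-0.05,0.42,0,0,0,0],[-0.05,-0.07,0.64,0,0,0,0],[-0.05,-0.07,0.64,0,0,0,0],[-0.1,-0.07,0.63,0,0,0,0],[-0.15,-0.07,0.62,0,0,0,0]]'; python3 -m inch '[[-0.04,0,-0.01,0,0,0,0],[-0.08,0,-0.015,0,0,0,0],[-0.12,0,-0.02,0,0,0,0]]'; python3 -m inch '[[-0.04,0,-0.01,0,0,0,0],[-0.08,0,-0.015,0,0,0,0],[-0.12,0,-0.02,0,0,0,0]]'
```

```text
time_s: 10.82
eef_pos: [0.5306, 0.3597, 0.0454]
tcp_rot: [[-0.086, -0.867, 0.491], [-0.15, 0.498, 0.854], [-0.985, -0.0, -0.172]]
force: [-0.1, 0.1, -0.5]
finger_gap: 0.0
time_s: 11.2
eef_pos: [0.531, 0.36, 0.0529]
tcp_rot: [[-0.085, -0.867, 0.491], [-0.149, 0.498, 0.854], [-0.985, -0.001, -0.172]]
force: [-0.8, 0.0, -0.0]
finger_gap: -0.0003
time_s: 11.58
eef_pos: [0.5308, 0.3599, 0.0595]
tcp_rot: [[-0.086, -0.867, 0.491], [-0.151, 0.498, 0.854], [-0.985, -0.001, -0.173]]
force: [0.3, -0.4, -3.4]
finger_gap: -0.0
```

```bash
python3 -m inch '[[-0.045,0,-0.008,0,0,0,0],[-0.09,0,-0.016,0,0,0,0],[-0.135,0,-0.024,0,0,0,0],[-0.18,0,-0.03,0,0,0,0],[-0.225,0,-0.04,0,0,0,0],[-0.27,0,-0.047,0,0,0,0],[-0.315,0,-0.055,0,0,0,0],[-0.36,0,-0.06,0,0,0,0],[-0.405,0,-0.07,0,0,0,0],[-0.45,0,-0.078,0,0,0,0],[-0.495,0,-0.086,0,0,0,0],[-0.54,0,-0.094,0,0,0,0]]'; python3 - <<'E'
from h import *
p=optics.capture("scene"); c=cloud(p,np.ones((480,640),bool)); e=np.array([-.735,.678]);n=np.array([.678,.735])
a=c[:,:2]@n;b=c[:,:2]@e
k=(a>.60)&(a<.64)&(b>-.09)&(b<-.04)&(c[:,2]>.05); print("lip top z now",np.median(c[k,2]),k.sum())
s=status.sense();print(s["qpos"],s["force"])
for nm in ("scene","top"):
    q=optics.capture(nm); r=optics.regions_of(q,"stop")
    for x in r[:2]: cc=cloud(q,x["pixels"]); print(nm,x["score"],x["point"],np.median(cc,0))
a=optics.capture("scene")["color"][200:290,180:300]; cv2.imwrite("pics/s5.png",cv2.resize(a,(800,600),interpolation=2))
E
```

```text
time_s: 13.08
eef_pos: [0.5309, 0.3602, 0.0931]
tcp_rot: [[-0.085, -0.867, 0.491], [-0.149, 0.498, 0.854], [-0.985, -0.001, -0.172]]
force: [-1.1, -1.9, -2.7]
finger_gap: -0.0003
lip top z now 0.11726594749127349 634
[ 0.08651498  0.98213911 -0.43492055  2.33453803  3.9101779   1.22054697
 -1.22186414] [-1.52496442 -2.99895573 -2.66264101]
scene 0.74 [198.1, 241.4] [0.4291733  0.44867841 0.1877502 ]
top 0.64 [234.3, 320.1] [0.42935647 0.45016255 0.1893248 ]
```

View pics/s5.png

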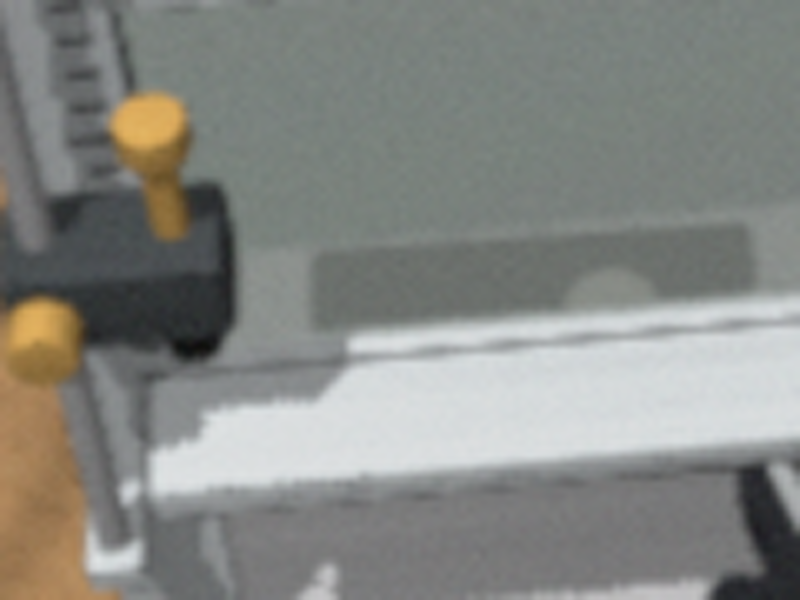

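```bash
python3 -m inch '[[-0.033,0,-0.006,0,0,0,0],[-0.066,0,-0.012,0,0,0,0],[-0.1,0,-0.018,0,0,0,0],[-0.133,0,-0.023,0,0,0,0],[-0.166,0,-0.03,0,0,0,0],[-0.2,0,-0.035,0,0,0,0]]';  python3 -m inch '[[-0.033,0,-0.006,0,0,0,0],[-0.066,0,-0.012,0,0,0,0],[-0.1,0,-0.018,0,0,0,0],[-0.133,0,-0.023,0,0,0,0],[-0.133,0,-0.023,0,0,0,0]]' ; for i in 1 2 3 4 5 6; do python3 -c "from rig import status,optics as o; o.capture('wrist'); s=status.sense(); print(s['force'],s['eef_pos'][2])"; done
```

```text
time_s: 14.12
eef_pos: [0.5309, 0.3602, 0.1053]
tcp_rot: [[-0.085, -0.867, 0.491], [-0.149, 0.498, 0.854], [-0.985, -0.001, -0.172]]
force: [0.7, 0.0, -4.6]
finger_gap: -0.0
time_s: 14.75
eef_pos: [0.5309, 0.3602, 0.1136]
tcp_rot: [[-0.084, -0.867, 0.491], [-0.149, 0.498, 0.854], [-0.985, -0.001, -0.171]]
force: [-0.1, 0.5, -0.9]
finger_gap: 0.0
[ 0.8926494  -0.14985735 -2.42531896] 0.11355302712319917
[ 0.37568617 -0.10573078 -2.16516731] 0.11353426889384267
[ 0.03308445  0.63260922 -1.72828027] 0.11349808564033233
[-0.04317015  0.25392586 -0.37254476] 0.11348779862810589
[ 0.36215546  0.57827215 -0.86916419] 0.11345985126646087
[ 0.26442838  0.33151409 -1.1105787 ] 0.11345429295621975
```

```bash
cat > f.py <<'E'
from rig import status,optics as o
import numpy as np
f=[];
for i in range(5): o.capture('wrist'); s=status.sense(); f.append(np.r_[s['force'],s['eef_pos'][2]*1e3])
print("avg F,z(mm)",np.round(np.mean(f,0),2), round(s["time_s"],2))
E
python3 -m inch '[[-0.02,0,-0.004,0,0,0,0],[-0.04,0,-0.007,0,0,0,0],[-0.06,0,-0.01,0,0,0,0],[-0.08,0,-0.014,0,0,0,0],[-0.1,0,-0.018,0,0,0,0],[-0.12,0,-0.021,0,0,0,0]]'|grep -E "eef|force"; python3 -m inch '[[-0.02,0,-0.004,0,0,0,0],[-0.04,0,-0.007,0,0,0,0],[-0.06,0,-0.01,0,0,0,0]]'|grep -E "eef|force"; python3 f.py
```

```text
eef_pos: [0.5308, 0.3602, 0.1206]
force: [0.8, 0.3, -2.7]
eef_pos: [0.5308, 0.3602, 0.1242]
force: [0.1, 1.4, -4.2]
avg F,z(mm) [  0.43   0.32  -2.45 124.34] 16.43
```

```bash
for i in 1; do python3 -m inch '[[-0.01,0,-0.002,0,0,0,0],[-0.02,0,-0.004,0,0,0,0],[-0.03,0,-0.005,0,0,0,0]]'|grep -E "eef|force"; python3 -m inch '[[-0.01,0,-0.002,0,0,0,0],[-0.02,0,-0.004,0,0,0,0],[-0.03,0,-0.005,0,0,0,0]]'|grep -E "eef|force"; python3 f.py; done
```

```text
eef_pos: [0.5308, 0.3602, 0.1258]
force: [0.4, 1.3, -5.2]
eef_pos: [0.5308, 0.3601, 0.1272]
force: [1.6, 2.5, -8.3]
avg F,z(mm) [  1.9    3.25  -9.59 127.27] 17.43
```

```bash
python3 - <<'E'
from h import *
p=optics.capture("scene"); c=cloud(p,np.ones((480,640),bool)); e=np.array([-.735,.678]);n=np.array([.678,.735])
a=c[:,:2]@n;b=c[:,:2]@e
k=(a>.60)&(a<.64)&(b>-.09)&(b<-.05)&(c[:,2]>.12); print("lip top z now",np.median(c[k,2]),k.sum())
x=p["color"][200:290,180:300]; cv2.imwrite("pics/s6.png",cv2.resize(x,(800,600),interpolation=2))
E
```

```text
lip top z now 0.1514806047581058 540
```

View pics/s6.png

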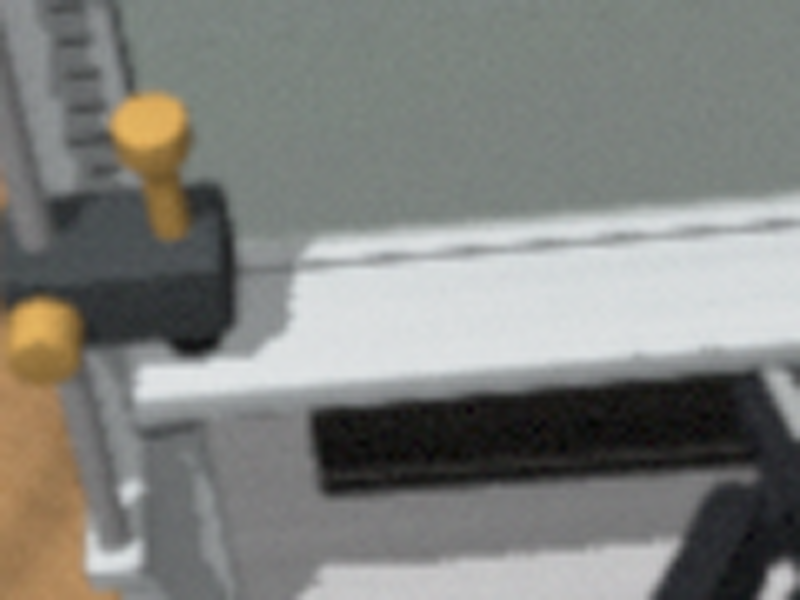

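The lip's dark rubber foot contact is at (195,350), collar unmoved in picture (same pixels as before). Fz ≈ 9.6 N less ~3.7 N friction ≈ 6 N on the stop: in range. Withdraw.

```bash
python3 -m inch '[[0.01,0,0.002,0,0,0,0],[0.02,0,0.004,0,0,0,0],[0.03,0,0.006,0,0,0,0],[0.05,0,0.01,0,0,0,0],[0.09,0,0.015,0,0,0,0],[0.15,0,0.026,0,0,0,0],[0.22,0,0.04,0,0,0,0]]'|grep -E "eef|force"; python3 f.py; python3 -m inch '[[0.03,0,-0.2,0,0,0,0],[0.08,0,-0.5,0,0,0,0],[0.15,0,-0.9,0,0,0,0],[0.2,0,-1.2,0,0,0,0],[0.2,0,-1.2,0,0,0,0]]'; python3 - <<'E'
from h import *
for nm in ("scene","top"):
    p=optics.capture(nm); c=cloud(p,np.ones((480,640),bool)); e=np.array([-.735,.678]);n=np.array([.678,.735])
    a=c[:,:2]@n;b=c[:,:2]@e
    k=(a>.60)&(a<.64)&(b>-.09)&(b<-.05)&(c[:,2]>.12); print(nm,"lip top z now",np.median(c[k,2]),k.sum())
    for o in ("stop","polish_jar","solder_tin"):
        r=optics.regions_of(p,o)
        if r: cc=cloud(p,r[0]["pixels"]); print(o,r[0]["score"],r[0]["point"],np.median(cc,0))
    x=p["color"][170:350,150:450] if nm=="scene" else p["color"][170:350,180:480]
    cv2.imwrite(f"pics/e_{nm}.png",x)
cv2.imwrite("pics/s7.png",cv2.resize(np.hstack([cv2.imread("pics/e_scene.png"),cv2.imread("pics/e_top.png")]),(800,240),interpolation=2))
E
```

```text
eef_pos: [0.531, 0.3605, 0.1144]
force: [0.0, 0.8, -0.8]
avg F,z(mm) [ -0.17  -0.29   0.23 114.03] 18.6
time_s: 19.23
eef_pos: [0.4942, 0.295, 0.1145]
tcp_rot: [[-0.087, -0.866, 0.493], [-0.15, 0.5, 0.853], [-0.985, 0.0, -0.174]]
force: [0.6, 0.5, 0.1]
finger_gap: -0.0001
scene lip top z now 0.15055906228550486 539
stop 0.58 [201.3, 240.7] [0.42895085 0.44808241 0.18775558]
polish_jar 0.58 [405.6, 284.0] [0.64416217 0.23187122 0.04703141]
solder_tin 0.6 [364.6, 247.7] [0.66566353 0.33051424 0.02567415]
top lip top z now 0.15157701678664875 552
stop 0.73 [234.7, 319.4] [0.42898973 0.45008487 0.18933515]
polish_jar 0.64 [399.9, 246.1] [0.6490886  0.23637938 0.04904352]
solder_tin 0.75 [343.8, 235.8] [0.65846648 0.33170376 0.02703209]
```

View pics/s7.png

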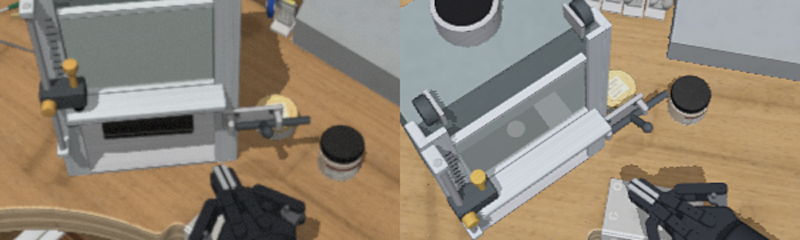

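```bash
python3 -c "
from rig import ctrl; print(ctrl.finish_job())"
```

```text
the job is handed in; nothing more can be done
None
```

The hood is open: the bolt is clear of the sash, and the sash is up against the stop. I handed the job in at about 19 s on the robot's clock, and no verdict was reported.

- **Bolt:** I pushed the knob to the right with the closed fingers, roughly 21 mm by the fingers' travel, then a few millimetres more. The pictures show it clear of the lip's right end.
- **Sash:** I raised it slowly with the fingers under the lip. The upward push rose from about 3–4 N while moving to a steady 9.6 N at the stop. That is roughly 6 N on the stop, within the 4–7 N asked. I then lowered the fingers slowly and withdrew them.
- **Last checks:**
  - The robot touches nothing; the force reads about zero.
  - The lip's upper face is at 0.151 m. It may have settled by up to about 1 mm, which is within the camera's accuracy. At 0.3 mm per newton, the foot should still be lightly pressed.
  - The stop collar and the jar are where they were.
- **Unsure:**
  - Contact after I withdrew is inferred from lip height and force, because the foot is too small to see clearly.
  - The tin's position matches the first reading in the top view. In the scene view it reads about 8 mm away from where it was, which I put down to the bolt now covering part of it.
  - I did not re-measure the charcoal block.

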